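Turn the parts carousel until the lampholder faces front

TASK

Turn the revolving parts tray by pushing its rim round with a fingertip (the finger notches are there for that) until the bay with the lampholder faces the pick-out pan at the front, then take your hand away. Push gently, leave the fittings and the bay walls alone - nothing is gripped or lifted - and leave the tools lying around the tray where they are.

Things in the scene. Friction and masses are not known exactly. Their poses are not given: they have to be found in the camera images.
- foot: fixed foot of the revolving parts tray: blue round plate, 260 mm across, bolted to the bench, almost hidden under the tray. Origin at bench level on the tray's turning axis, z up. Its front is its -x direction, roughly towards the robot: the pick-out pan is fixed there. A bay faces front, faces the pan, when its middle lies on the foot's -x axis.
- pan (a point): middle of the pick-out pan, at bench level: shallow blue open pan fixed to the front of the foot, 75 mm (foot's x) by 150 mm (y), walls 14 mm high, 195 to 270 mm from the tray's axis.
- tray (a joint): angle of the revolving tray in rad: 0 at the start whichever way it stands then, growing anticlockwise seen from above, unlimited. Dark grey plastic disc; its rim is a solid flange 364 mm in outer diameter, 20 mm thick, underside 22 mm and top 42 mm above the bench. It turns stiffly (0.15 N m, about 1 N at the rim) and stops where it is left.
- notch0 (a point): one of six like finger notches in the tray's rim, 60 degrees apart, each midway between two bays; this one is between bays 0 and 1. Its middle: 170 mm from the axis, 42 mm above the bench (level with the rim's top). Open outward and right through the rim, 50 mm wide, 26 mm deep (floor 156 mm from the axis), straight upright sides.
- dividers: bay walls on the tray, turning with it, not to be pushed or gripped: hub 48 mm wide, 30 mm high; six radial dividers 3 mm thick; round outer wall of 145 mm radius. Dividers and wall rise to 70 mm above the bench; at the mouth in the middle of each bay the wall is only 8 mm high. Origin on the axis at bench level, -x axis through the middle of bay 0.
- bay0 (a point): middle of the floor of bay 0 of the tray, 95 mm from the turning axis and 42 mm above the bench; it turns with the tray. Bays 0 to 5 follow one another anticlockwise seen from above, 60 degrees apart
- bay1 (a point): middle of the floor of bay 1 of the tray, 95 mm from the turning axis and 42 mm above the bench; it turns with the tray. Bays 0 to 5 follow one another anticlockwise seen from above, 60 degrees apart
- bay2 (a point): middle of the floor of bay 2 of the tray, 95 mm from the turning axis and 42 mm above the bench; it turns with the tray. Bays 0 to 5 follow one another anticlockwise seen from above, 60 degrees apart
- bay3 (a point): middle of the floor of bay 3 of the tray, 95 mm from the turning axis and 42 mm above the bench; it turns with the tray. Bays 0 to 5 follow one another anticlockwise seen from above, 60 degrees apart
- bay4 (a point): middle of the floor of bay 4 of the tray, 95 mm from the turning axis and 42 mm above the bench; it turns with the tray. Bays 0 to 5 follow one another anticlockwise seen from above, 60 degrees apart
- bay5 (a point): middle of the floor of bay 5 of the tray, 95 mm from the turning axis and 42 mm above the bench; it turns with the tray. Bays 0 to 5 follow one another anticlockwise seen from above, 60 degrees apart
- lampholder: the lampholder, in one of the six bays, loose: white round flange 60 mm in diameter and 8 mm thick with an upright open tube 46 mm in diameter on it, 45 mm high in all, hollow from the top with a black floor. The only fitting with a round foot and a deep open mouth. Origin at the centre of its underside.
- roundbox: bystander in a bay: white round junction box 62 mm in diameter, 28 mm high, closed flat lid, four short pipe stubs. Origin at the centre of its underside.
- socket: bystander in a bay: white square socket insert 50 by 50 mm, 30 mm high, with a shallow round rim on top. Origin at the centre of its underside.
- switch: bystander in a bay: white square switch insert 50 by 50 mm, 27 mm high, with a square rocker. Origin at the centre of its underside.
- gland: bystander in a bay: grey cable gland standing up, hexagon 54 mm over its corners, 48 mm high, domed. Origin at the centre of its underside.
- tee: bystander in a bay: white conduit tee lying flat, 70 mm long, pipes 25 to 28 mm thick. Origin at the underside below the middle of the long pipe.
- screwdriver: bystander: screwdriver lying on the bench to the left of the tray, about 200 mm long. Origin at the underside of its middle.
- pliers: bystander: pliers with yellow handles lying on the bench to the right of the tray, about 200 mm long, 70 mm wide, 18 mm high. Origin at the underside of its middle.
- tapemeasure: bystander: black tape measure 70 by 66 by 36 mm lying on the bench in front of the tray on the left. Origin at the centre of its underside.
Things that resemble listed ones, but are neither listed nor needed, are in the scene too. What is shaped like the lampholder but orange or turquoise is not meant.

How it is judged:
By the outcome, as a careful person would: the job done as asked, in the order asked, and still so for the second after the job is handed in, with the robot touching nothing.
It also fails if it takes over 72 s, if anything falls off the work surface, if the arm or the gripper's body presses on something with over 40 N, if the wrist force passes 120 N, or if a joint passes its speed limit or range.

ROBOT

A 7-joint arm with a two-finger parallel gripper is mounted at the origin on the work surface. World frame = base frame: x ahead of the robot, y to its left, z up, the work surface at z = 0. Lengths are in m, angles in rad, forces in N, time in s.
With the tool pointing down it reaches from about 0.425 to 0.925 m from the base axis. Payload 6.8 kg.
Tool frame: the origin (TCP) lies on the centre line of the jaws, within the pads' length; the fingertips stand 8 mm ahead of it and the grasp point (between the pads) lies 11 mm behind it (bot.tips_ahead is the distance from the TCP to the fingertips, in m); z points along the fingers, y is the line along which they close (so a half turn about z gives the same grasp; the last joint's range is limited). The gripper opens to 85 mm and grips with 20 to 120 N. Pads are 22 mm wide; open, the fingers measure 114 mm over their backs; the gripper's body (76 mm by 85 mm) begins 54 mm behind the grasp point. The pads swing forward as they close: fully open they stand 13 mm farther back than shut.
Start: joints at [-1.296, 0.477, 0.022, 1.555, -0.011, 1.109, -0.083], TCP at [0.252, 0.626, 0.239] pointing down, gripper open.
Joint ranges: [-2.96, 2.96], [-0.34, 2.1], [-1.41, 1.46], [0.24, 2.44], [-1.37, 4.51], [0.17, 1.92], [-2.96, 2.96]. Speed limits (rad/s): [2.39, 2.39, 3.14, 3.14, 3.14, 3.14, 3.14].

INTERFACE

Orientations are given as a unit quaternion [w, x, y, z].
In Python, from station import bot gives the robot as it stands.
- The arm moves only by the tool send_rows, never from a script. Its argument "deltas" is text: rows parted by semicolons, each of 4 numbers parted by spaces: the shift along the tool's x, y, z in m, then the turn about the tool's z in degrees. In form: x y z spin; .... A call has 1 to 5 rows; each row is the pose to reach, as a shift and turn from the pose commanded when the call began, along the tool's axes at that moment; what a row does not reach only later rows make up. A row lasts 1/10 s, in which the tool goes at most 50 mm and 8.59 degrees, less where a joint would pass 70% of its speed; a pose out of reach is approached as far as the arm can. A call with a gripper value outside its range is refused whole. "claw" is the opening, from 0 (shut) to 1 (fully open), set as the call begins (left out, the last holds). The fingers move at their own pace and stop on an object; "force" is the grip in N (left out, the last holds). Time passes only in rows, so rows that repeat a pose let the fingers close. It gives the time, the measured TCP pose, the force, the opening and the grip force at its end, in the units of the state.
- bot.get_obs(): the state, without advancing time (a new reading comes with each control period).
- bot.read_camera(name): name is "scene" or "side" or "wrist"; returns a dict with "img" (400x640x3 uint8, red, green, blue), "depth" (400x640 float32, m along the optical axis (not along the pixel's ray), 0 where there is no reading), "fx", "fy", "cx", "cy" (pixels), "dist_coeffs" ([k1, k2, p1, p2, k3] as OpenCV has them; the pictures are not rectified), "camera_from_world" (4x4, takes a point from world to camera coordinates). Camera axes: x right, y up, looking along -z (the intrinsics and any distortion apply to the point x, -y, -z); pixel columns grow to the right and rows downward; lengths in m; the calibration is good to about 2 mm. A picture is of the moment at which its call begins.
- bot.hand_in(): hands the job in; it is judged then, once.
Trained networks look in a picture, given as the dict that the camera call returned (one of the last four; its "shot" number tells which), for a name from the list of things; names that differ only in an ending like _2 or _b are one class to them, and where a whole thing is asked for, a point or a joint stands for the part that bears it (a point fixed in the world has none). Each returns a list of dicts, best first, with "confidence" (0 to 1); they miss things now and then, are a little off and sometimes report something else, mostly with a low value. They report only what shows in the picture. A call takes as long as a camera call. They do not tell look-alikes from the thing itself.
- bot.masks_of(picture, query): "mask" (400x640 bool, what is visible of it).
- bot.landmark_of(picture, query): "xyz" ([x, y, z] in m, in world coordinates, good to about 4 mm: a listed point, or the origin of a listed thing).
The state is a dict: "t": time; "q": joint angles; "joint_vel": joint speeds; "joint_torque": joint torques, N m; "eef_pos": TCP position; "tool_rot": TCP orientation; "contact_force": force on the tool from outside, world axes, zero at the start; "torque": the same for the moment, N m; "gripper_width": opening from 0.0 (shut) to 1.0 (fully open); "grasp_force": force on a finger pad.
Only numpy, scipy, OpenCV 4.12 (cv2) and the standard library are available. Lean on these libraries where they do the work, as an engineer would, in place of code of your own. Each camera call takes 0.05 s, during which the arm holds its last target. There are 200 camera calls.

## Working session

There is one attempt and no reset: what is moved stays moved. The work goes in short steps, Python scripts to look and compute and a tool call to move; the robot and the scene stay as the last step left them, time stands still between calls to the robot, and variables do not carry over. Pictures are saved under pics/ and viewed, at most 10 in all, crops included, and the job is handed in when it is done.

Besides the shell and the picture viewer there is one more tool, called after "Emit:" as name(argument=value, ...), one argument or row to a line, values as JSON. send_rows: Moves the arm, as the interface text tells. Its arguments: {"type":"object","properties":{"deltas":{"type":"string"},"claw":{"type":"number"},"force":{"type":"number"}},"required":["deltas"]}

```bash
mkdir -p pics
cat > h.py <<'E'
from station import bot
import cv2, numpy as np
np.set_printoptions(precision=4,suppress=True)
def save(p,n): cv2.imwrite(f'pics/{n}.png',cv2.cvtColor(p['img'],cv2.COLOR_RGB2BGR))
def lm(p,qs):
    for q in qs:
        for r in bot.landmark_of(p,q)[:3]:
            print(q,np.array(r['xyz']),round(r['confidence'],2),px(p,r['xyz']))
def px(p,w):
    c=(p['camera_from_world']@np.append(w,1))[:3]*[1,-1,-1]
    K=np.array([[p['fx'],0,p['cx']],[0,p['fy'],p['cy']],[0,0,1]])
    return cv2.projectPoints(c.reshape(1,3),np.zeros(3),np.zeros(3),K,np.array(p['dist_coeffs']))[0].ravel().round()
E
python3 - <<'E'
from h import *
o=bot.get_obs();print(o['t'],o['eef_pos'],o['tool_rot'],o['contact_force'])
for n in ('scene','side'):
    p=bot.read_camera(n);save(p,n+'0');print(n, np.linalg.inv(p['camera_from_world'])[:3,3])
    lm(p,['foot','pan','lampholder','dividers','notch0','bay0','screwdriver','pliers','tapemeasure'])
E
```

```text
0.0 [0.2519 0.6256 0.2383] [-0.0001  0.1902  0.9817 -0.0009] [ 0.245   0.4432 -0.3039]
scene [1.0837 0.7233 0.7321]
foot [0.6618 0.1365 0.0407] 0.75 [319. 233.]
pan [ 0.3992  0.0542 -0.0038] 0.94 [377. 190.]
lampholder [0.6651 0.1393 0.0428] 0.84 [319. 234.]
lampholder [0.5571 0.4554 0.0031] 0.67 [448. 309.]
lampholder [ 0.4003  0.0584 -0.0057] 0.38 [377. 192.]
dividers [ 0.6324  0.0453 -0.0032] 0.62 [308. 221.]
dividers [ 0.5437 -0.2725  0.0003] 0.2 [274. 155.]
notch0 [0.7616 0.1573 0.0443] 0.78 [289. 255.]
bay0 [0.5664 0.1232 0.0401] 0.76 [347. 215.]
bay0 [ 0.6896 -0.0257  0.0415] 0.65 [274. 202.]
bay0 [ 0.5931 -0.0405  0.0427] 0.6 [301. 186.]
screwdriver [ 0.5711  0.3659 -0.0022] 0.8 [413. 288.]
pliers [ 0.5424 -0.2727  0.0014] 0.55 [274. 155.]
pliers [0.5341 0.0289 0.0446] 0.48 [334. 190.]
side [ 0.1469 -0.8273  0.6461]
pan [0.3951 0.058  0.0023] 0.62 [259. 233.]
pan [ 0.6257  0.0422 -0.0026] 0.45 [337. 219.]
lampholder [ 0.5561  0.4545 -0.0044] 0.79 [268. 166.]
lampholder [0.6655 0.1356 0.043 ] 0.66 [336. 188.]
lampholder [ 0.5946 -0.0375  0.0434] 0.62 [341. 222.]
dividers [0.6284 0.0433 0.0006] 0.94 [338. 218.]
notch0 [0.7629 0.1554 0.041 ] 0.76 [360. 180.]
notch0 [ 0.5483 -0.2767 -0.0003] 0.74 [372. 298.]
bay0 [0.6662 0.1377 0.043 ] 0.97 [335. 188.]
bay0 [0.5641 0.1202 0.0434] 0.83 [307. 197.]
bay0 [0.5397 0.0285 0.0358] 0.83 [312. 217.]
screwdriver [ 0.5714  0.3668 -0.0007] 0.63 [280. 175.]
pliers [ 0.5477 -0.2767 -0.0023] 0.64 [372. 299.]
tapemeasure [0.3834 0.2215 0.0006] 0.72 [239. 206.]
```

View pics/scene0.png

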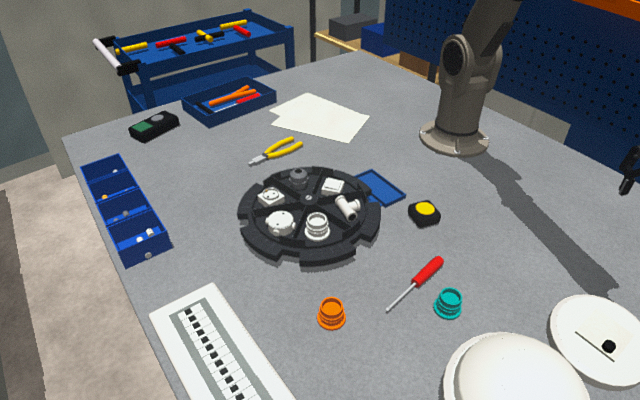

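View pics/side0.png

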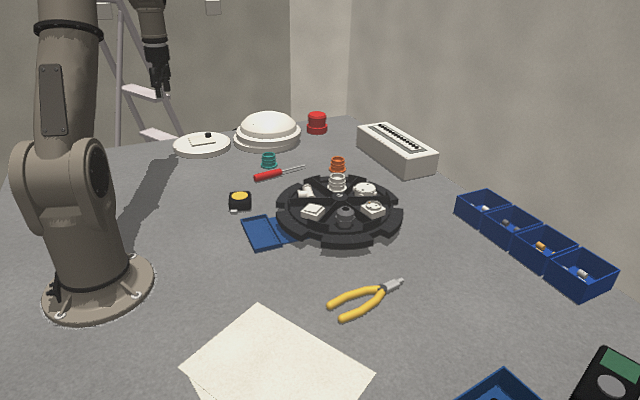

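The scene view shows the tray at (310,215), and the pan at (375,188) towards the robot. There are three lampholder-shaped things: white in a bay at (318,227), orange on the bench at (331,313) and turquoise at (448,303). The white one fits, because it has a round foot and an open mouth and sits in a bay. I'll confirm this with a crop and measure the axis, pan and bay phases from depth.

```bash
cat >> h.py <<'E'
def cloud(p):
    h,w=p['depth'].shape; K=np.array([[p['fx'],0,p['cx']],[0,p['fy'],p['cy']],[0,0,1]])
    uv=np.stack(np.meshgrid(np.arange(w),np.arange(h)),-1).reshape(-1,1,2).astype(float)
    n=cv2.undistortPoints(uv,K,np.array(p['dist_coeffs'])).reshape(-1,2); d=p['depth'].ravel()
    c=np.stack([n[:,0]*d,-n[:,1]*d,-d,np.ones_like(d)])
    X=(np.linalg.inv(p['camera_from_world'])@c)[:3].T
    return X[d>0],p['img'].reshape(-1,3)[d>0].astype(int)
from scipy.optimize import least_squares
def phase(X,ax):
    d=X[:,:2]-ax; r=np.hypot(*d.T); a=np.degrees(np.arctan2(d[:,1],d[:,0])); z=X[:,2]
    out=[]
    # wall tops: dense at dividers -> bay middle is +30 from it
    for m,off in (((abs(r-.145)<.006)&(z>.060)&(z<.075),30),((r>.160)&(r<.181)&(abs(z-.042)<.006),0)):
        hst=np.histogram(a[m],72,(-180,180))[0]>0
        w=hst@np.exp(6j*np.radians(-177.5+5*np.arange(72)))   # rim solid at bay middles, wall at dividers
        out.append((round((np.degrees(np.angle(w))/6+off)%60,2),m.sum(),round(abs(w),1)))
    return out
def measure(p):
    X,C=cloud(p); ax=np.array([.630,.044])
    d=X[:,:2]-ax; r=np.hypot(*d.T); a=np.degrees(np.arctan2(d[:,1],d[:,0]))
    rim=X[(r>.15)&(r<.20)&(abs(X[:,2]-.042)<.005)]; print('rim z',np.median(rim[:,2]))
    aa=np.arctan2(rim[:,1]-ax[1],rim[:,0]-ax[0]); rr=np.hypot(*(rim[:,:2]-ax).T)
    E=np.array([rim[aa.round(2)==b][np.argmax(rr[aa.round(2)==b])] for b in np.unique(aa.round(2))])
    s=least_squares(lambda q:np.hypot(E[:,0]-q[0],E[:,1]-q[1])-.182,ax,loss='soft_l1',f_scale=.001)
    ax=s.x; print('axis',ax,len(E),'phases (bay middle mod 60)',phase(X,ax))
    b=(C[:,2]>1.5*C[:,0]+15)&(X[:,2]>-.006)&(X[:,2]<.022)&(np.hypot(X[:,0]-.397,X[:,1]-.056)<.1)
    P=X[b]; rc=cv2.minAreaRect(P[:,:2].astype(np.float32)*1000)
    v=np.array(rc[0])/1000-ax; print('pan',b.sum(),rc,'dir',np.degrees(np.arctan2(v[1],v[0])),np.hypot(*v))
    return ax
E
python3 - <<'E'
from h import *
for n in ('scene','side'):
    p=bot.read_camera(n); print(n); measure(p)
    lm(p,['bay%d'%i for i in (1,3)]+['pan','dividers'])
    if n=='scene':
        cv2.imwrite('pics/crop.png',cv2.resize(cv2.cvtColor(p['img'],4)[150:340,220:480],None,fx=3,fy=3,interpolation=cv2.INTER_CUBIC))
print(bot.tips_ahead)
E
```

```text
scene
rim z 0.04306645898112571
axis [0.6295 0.0464] 514 phases (bay middle mod 60) [(np.float64(10.0), np.int64(424), np.float64(23.2)), (np.float64(10.0), np.int64(1664), np.float64(13.0))]
pan 913 ((400.85540771484375, 47.39872741699219), (171.1007843017578, 114.68798065185547), 88.64422607421875) dir 179.76021290951337 0.22867927729271187
bay1 [0.57   0.1233 0.0378] 0.9 [346. 216.]
bay1 [0.7265 0.0644 0.0401] 0.86 [280. 228.]
bay1 [ 0.6906 -0.0261  0.0389] 0.8 [273. 203.]
bay3 [0.57   0.1233 0.0378] 0.9 [346. 216.]
bay3 [0.7265 0.0644 0.0401] 0.86 [280. 228.]
bay3 [ 0.6906 -0.0261  0.0389] 0.8 [273. 203.]
pan [ 0.4     0.0563 -0.0029] 0.75 [377. 191.]
side
rim z 0.04088789811541016
axis [0.6312 0.0474] 458 phases (bay middle mod 60) [(np.float64(10.4), np.int64(292), np.float64(22.9)), (np.float64(10.0), np.int64(1011), np.float64(11.6))]
pan 1005 ((416.4953918457031, 54.043113708496094), (151.31581115722656, 111.99185180664062), 88.47297668457031) dir 178.2407114137858 0.21482134877445053
bay1 [0.5375 0.0295 0.0416] 0.91 [311. 215.]
bay1 [0.6596 0.1379 0.0423] 0.84 [334. 188.]
bay1 [ 0.5996 -0.0415  0.0429] 0.81 [344. 223.]
bay3 [0.5375 0.0295 0.0416] 0.91 [311. 215.]
bay3 [0.6596 0.1379 0.0423] 0.84 [334. 188.]
bay3 [ 0.5996 -0.0415  0.0429] 0.81 [344. 223.]
pan [0.3978 0.0587 0.0007] 0.81 [260. 233.]
0.008
```

View pics/crop.png

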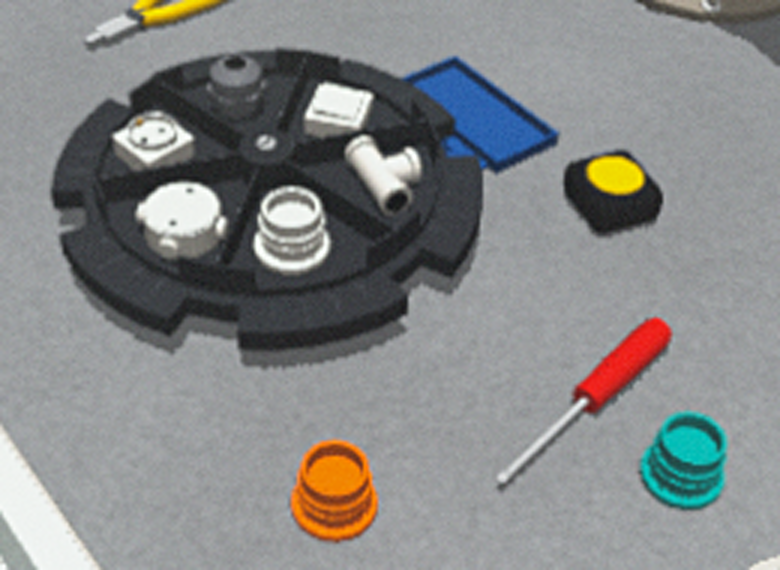

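The crop confirms it: the white flanged open tube at crop (290,230) is the lampholder, in the bay at about 70° as seen from the axis. The front is at about 178°, so I turn the tray anticlockwise by about 107°, pushing in the notch at about 100°.

Emit:
send_rows(
  deltas="-0.035 -0.018 0 5; -0.07 -0.036 0 10; -0.105 -0.054 0 15; -0.14 -0.073 0 20; -0.175 -0.091 0 25",
  claw=0,
  force=20,
)

```text
t: 2.0
eef_pos: [0.3814, 0.4751, 0.2395]
tool_rot: [0.0, 0.4, 0.917, 0.0]
contact_force: [1.0, 0.8, 0.4]
gripper_width: 0.145
grasp_force: 0.0
```

Emit:
send_rows(
  deltas="-0.042 -0.002 0 5; -0.084 -0.004 0 10; -0.126 -0.006 0 15; -0.168 -0.008 0 20; -0.21 -0.01 0 25",
)

```text
t: 2.5
eef_pos: [0.5175, 0.3148, 0.2396]
tool_rot: [0.0, 0.589, 0.808, 0.0]
contact_force: [0.1, 0.2, 0.2]
gripper_width: 0.001
grasp_force: 0.0
```

Emit:
send_rows(
  deltas="0 0 0 0",
)

```text
t: 2.6
eef_pos: [0.5212, 0.3092, 0.2399]
tool_rot: [0.002, 0.592, 0.806, -0.0]
contact_force: [-0.8, -1.1, 0.4]
gripper_width: 0.003
grasp_force: 0.0
```

```bash
cat >> h.py <<'E'
from scipy.spatial.transform import Rotation as R
def go(r,ang,z,ax=(.630,.046)):
    o=bot.get_obs(); q=o['tool_rot']; M=R.from_quat([q[1],q[2],q[3],q[0]]).as_matrix()
    a=np.radians(ang); T=np.array([ax[0]+r*np.cos(a),ax[1]+r*np.sin(a),z])
    x=np.degrees(np.arctan2(M[1,0],M[0,0])); p=np.array(o['eef_pos'])
    print('t',o['t'],'pos',p,'xang',x,'cur r',np.hypot(*(p[:2]-ax)),'ang',np.degrees(np.arctan2(p[1]-ax[1],p[0]-ax[0])),'shift',M.T@(T-p),'spin',(x-ang+180)%360-180)
E
python3 - <<'E'
from h import *
go(.176,100,.14)
p=bot.read_camera('wrist');save(p,'w1'); measure(p); lm(p,['pan','dividers','lampholder','notch0'])
E
```

```text
t 2.6 pos [0.5212 0.3092 0.2399] xang 107.36021249770809 cur r 0.28481494306644745 ang 112.46584265303534 shift [-0.1088  0.0477  0.1004] spin 7.3602124977080905
rim z 0.04173986248887818
axis [0.6302 0.0475] 127 phases (bay middle mod 60) [(np.float64(30.0), np.int64(0), np.float64(0.0)), (np.float64(10.0), np.int64(1652), np.float64(5.8))]
pan 3385 ((402.35565185546875, 72.17416381835938), (122.70616912841797, 86.87772369384766), 85.48027038574219) dir 173.82879311549348 0.22921126091365102
pan [ 0.3958  0.0555 -0.0017] 0.85 [161. 326.]
lampholder [ 0.5559  0.4561 -0.0015] 0.65 [399.  29.]
lampholder [ 0.7692  0.3273 -0.001 ] 0.59 [536. 213.]
```

View pics/w1.png

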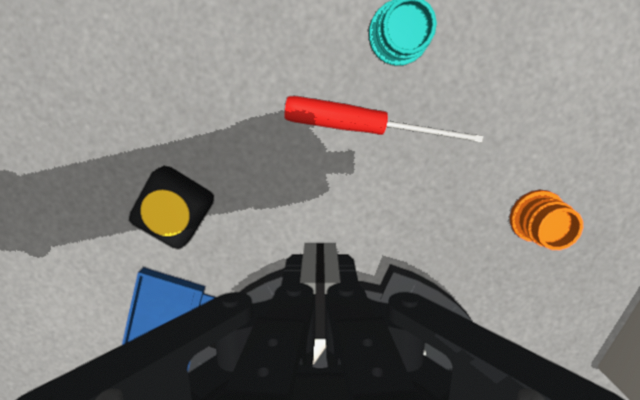

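The wrist view looks outward. The screwdriver (335,115) and tape (165,205) are well clear, and the pan corner shows at (165,310). I'll move above the 100° notch and then go down into it.

Emit:
send_rows(
  deltas="-0.04 0.017 0.02 3; -0.08 0.035 0.04 6; -0.109 0.048 0.07 7.4; -0.109 0.048 0.1 7.4; -0.109 0.048 0.1 7.4",
)

```text
t: 3.35
eef_pos: [0.593, 0.227, 0.1351]
tool_rot: [-0.002, 0.638, 0.77, -0.004]
contact_force: [-1.4, 0.4, -0.1]
gripper_width: -0.001
grasp_force: 0.0
```

Run:
```python
from h import *
go(.176,100,.036)
p=bot.read_camera('scene')
im=cv2.cvtColor(p['img'],4); 
cv2.imwrite('pics/c2.png',cv2.resize(im[130:290,220:420],None,fx=4,fy=3.75,interpolation=cv2.INTER_CUBIC))
```

```text
t 3.35 pos [0.593  0.227  0.1351] xang 100.71174800557216 cur r 0.18475177271687784 ang 101.55120586079497 shift [-0.0086  0.0057  0.0991] spin 0.7117480055721614
```

View pics/c2.png

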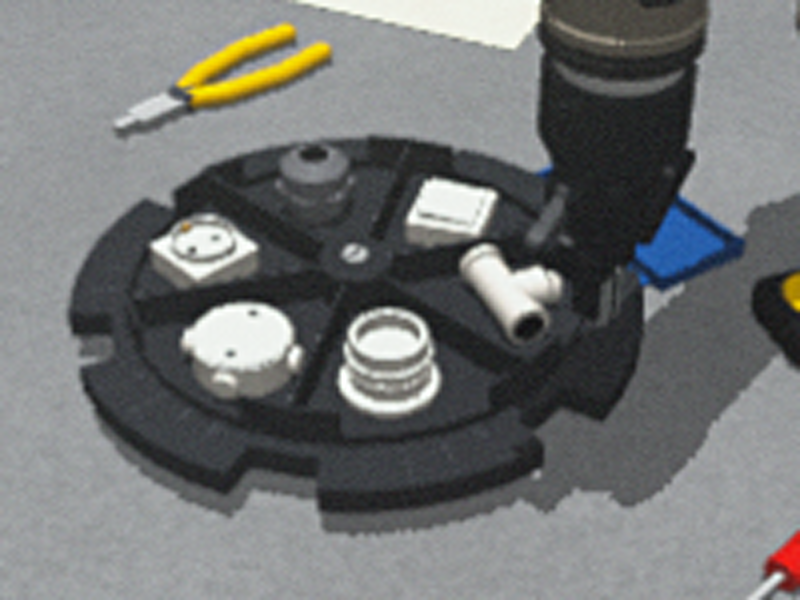

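The crop shows the hand above the notch at crop (600,310), between the tee's bay and the lampholder's bay. I'll let it settle, then correct.

Emit:
send_rows(
  deltas="0 0 0 0; 0 0 0 0; 0 0 0 0",
)

```text
t: 3.7
eef_pos: [0.5964, 0.2287, 0.141]
tool_rot: [0.0, 0.638, 0.77, 0.001]
contact_force: [-0.1, -0.1, -0.3]
gripper_width: -0.002
grasp_force: 0.0
```

Run:
```python
from h import *
go(.176,100,.036)
```

```text
t 3.7 pos [0.5964 0.2287 0.141 ] xang 100.75812092343705 cur r 0.18578055139862978 ang 100.41755444863637 shift [-0.0099  0.001   0.1049] spin 0.7581209234370476
```

Emit:
send_rows(
  deltas="-0.01 0.001 0.02 0.8; -0.01 0.001 0.045 0.8; -0.01 0.001 0.07 0.8; -0.01 0.001 0.09 0.8; -0.01 0.001 0.09 0.8",
)

```text
t: 4.2
eef_pos: [0.5971, 0.2178, 0.0475]
tool_rot: [-0.001, 0.643, 0.766, -0.002]
contact_force: [-0.6, -0.3, 0.2]
gripper_width: 0.002
grasp_force: 0.0
```

Run:
```python
from h import *
go(.176,100,.036)
```

```text
t 4.2 pos [0.5971 0.2178 0.0475] xang 99.91446847559466 cur r 0.17488896617164704 ang 100.85817722608921 shift [0.0011 0.0027 0.0115] spin -0.08553152440532585
```

Emit:
send_rows(
  deltas="0 0.002 0.006 0; 0 0.002 0.015 0; 0 0.002 0.015 0",
)

```text
t: 4.5
eef_pos: [0.6007, 0.2183, 0.0341]
tool_rot: [-0.0, 0.644, 0.765, -0.0]
contact_force: [-1.2, -0.1, -0.1]
gripper_width: -0.001
grasp_force: 0.0
```

Run:
```python
from h import *
go(.176,103,.036)
p=bot.read_camera('scene')
im=cv2.cvtColor(p['img'],4); 
cv2.imwrite('pics/c3.png',cv2.resize(im[150:270,270:430],None,fx=5,fy=5,interpolation=cv2.INTER_CUBIC))
```

```text
t 4.5 pos [0.6007 0.2183 0.0341] xang 99.87609960466848 cur r 0.1747444533684797 ang 99.66466831085052 shift [ 0.001  -0.0102 -0.0019] spin -3.123900395331532
```

View pics/c3.png

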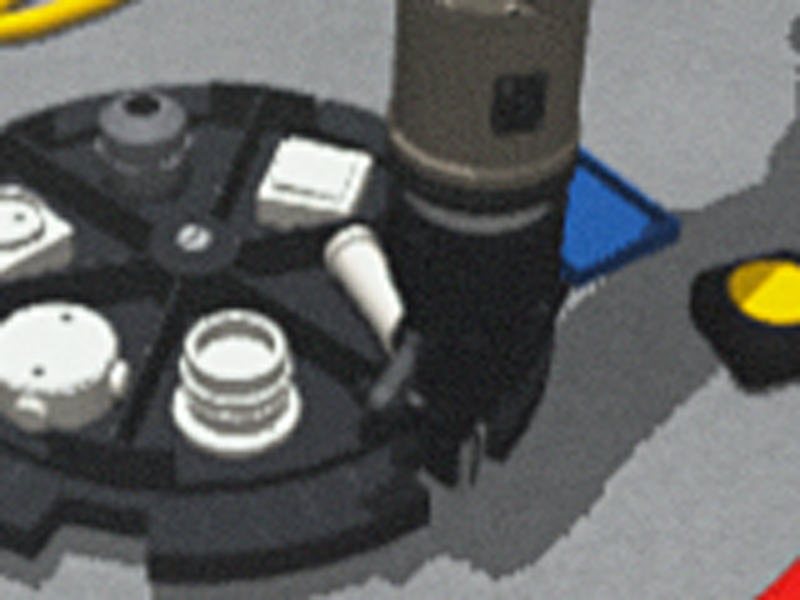

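The crop shows the fingertip standing in the notch at crop (470,455), clear of the walls. I'll push gently along the arc.

Emit:
send_rows(
  deltas="0 -0.003 0 -1; 0 -0.006 0 -2; 0 -0.0092 0 -3; -0.0007 -0.0153 0 -5; -0.0013 -0.0213 0 -7",
)

```text
t: 5.05
eef_pos: [0.5798, 0.2134, 0.0346]
tool_rot: [0.0, 0.594, 0.804, 0.0]
contact_force: [0.5, -0.1, 0.7]
gripper_width: -0.001
grasp_force: 0.5
```

Emit:
send_rows(
  deltas="-0.0002 -0.0092 0 -3; -0.001 -0.0183 0 -6; -0.0022 -0.0274 0 -9; -0.0038 -0.0364 0 -12; -0.006 -0.0453 0 -15",
)

```text
t: 5.55
eef_pos: [0.5379, 0.1944, 0.0346]
tool_rot: [0.0, 0.484, 0.875, 0.0]
contact_force: [2.0, 0.8, -0.3]
gripper_width: -0.001
grasp_force: 0.6
```

Run:
```python
from h import *
go(.175,136.6,.035); print(bot.get_obs()['contact_force'])
```

```text
t 5.55 pos [0.5379 0.1944 0.0346] xang 122.10810934654413 cur r 0.17466775831599826 ang 121.82558417882164 shift [-0.0052 -0.0447 -0.0004] spin -14.491890653455869
[ 1.9891  0.7636 -0.2943]
```

Emit:
send_rows(
  deltas="-0.0002 -0.0092 0 -3; -0.001 -0.0183 0 -6; -0.0022 -0.0274 0 -9; -0.0038 -0.0364 0 -12; -0.006 -0.0453 0 -15",
)

```text
t: 6.05
eef_pos: [0.5026, 0.1653, 0.0346]
tool_rot: [0.0, 0.366, 0.931, 0.0]
contact_force: [0.6, 1.6, 0.7]
gripper_width: 0.002
grasp_force: 0.6
```

Emit:
send_rows(
  deltas="-0.0002 -0.0092 0 -3; -0.001 -0.0183 0 -6; -0.0022 -0.0274 0 -9; -0.0038 -0.0364 0 -12; -0.006 -0.0453 0 -15",
)

```text
t: 6.55
eef_pos: [0.4762, 0.128, 0.0346]
tool_rot: [0.0, 0.241, 0.971, 0.0]
contact_force: [0.8, 0.2, -1.0]
gripper_width: -0.001
grasp_force: 0.5
```

Run:
```python
from h import *
go(.175,166.8,.035); print(bot.get_obs()['contact_force'],bot.get_obs()['q'])
p=bot.read_camera('scene'); measure(p); lm(p,['lampholder'])
```

```text
t 6.55 pos [0.4762 0.128  0.0346] xang 152.11121368879995 cur r 0.17428826165955905 ang 151.93565768384735 shift [-0.005  -0.0449 -0.0004] spin -14.688786311200062
[ 0.8428  0.1686 -0.9545] [-0.4183  0.4922  0.0358  2.136  -0.0347  0.513   0.7275]
rim z 0.04303545892243371
axis [0.6295 0.0466] 523 phases (bay middle mod 60) [(np.float64(0.0), np.int64(418), np.float64(23.2)), (np.float64(59.19), np.int64(1726), np.float64(11.4))]
pan 449 ((414.4098205566406, 46.317359924316406), (170.64759826660156, 111.88489532470703), 88.13053131103516) dir -179.92048154789717 0.2151321412953917
lampholder [0.5594 0.4541 0.0007] 0.71 [446. 310.]
lampholder [0.5871 0.1347 0.044 ] 0.69 [343. 219.]
lampholder [0.7653 0.3257 0.0017] 0.59 [333. 318.]
```

Emit:
send_rows(
  deltas="-0.0002 -0.0092 0 -3; -0.001 -0.0183 0 -6; -0.0022 -0.0274 0 -9; -0.0038 -0.0364 0 -12; -0.006 -0.0453 0 -15",
)

```text
t: 7.15
eef_pos: [0.4606, 0.0858, 0.0345]
tool_rot: [0.0, 0.113, 0.994, 0.0]
contact_force: [0.5, 1.0, -0.3]
gripper_width: -0.002
grasp_force: 0.5
```

Emit:
send_rows(
  deltas="-0.0002 -0.0092 0 -3; -0.001 -0.0183 0 -6; -0.0022 -0.0274 0 -9; -0.0038 -0.0364 0 -12; -0.006 -0.0453 0 -15",
)

```text
t: 7.65
eef_pos: [0.4563, 0.0402, 0.0345]
tool_rot: [0.0, -0.017, 1.0, 0.0]
contact_force: [0.8, 1.1, 0.6]
gripper_width: 0.0
grasp_force: 0.5
```

Run:
```python
from h import *
go(.175,196.8,.035); print(bot.get_obs()['contact_force'],bot.get_obs()['q'])
```

```text
t 7.65 pos [0.4563 0.0402 0.0345] xang -177.99867186361047 cur r 0.17381013696814823 ang -178.10165705003493 shift [-0.0046 -0.045  -0.0005] spin -14.79867186361048
[0.7673 1.0769 0.5706] [-0.134   0.4561 -0.1077  2.207   0.1015  0.482   1.285 ]
```

Emit:
send_rows(
  deltas="-0.0002 -0.0092 0 -3; -0.001 -0.0183 0 -6; -0.0022 -0.0274 0 -9; -0.0038 -0.0364 0 -12; -0.006 -0.0453 0 -15",
)

```text
t: 8.15
eef_pos: [0.4637, -0.0049, 0.0344]
tool_rot: [0.0, -0.148, 0.989, 0.0]
contact_force: [-0.0, 0.2, 0.6]
gripper_width: 0.001
grasp_force: 0.5
```

Emit:
send_rows(
  deltas="-0.0001 -0.0061 0 -2; -0.0004 -0.0122 0 -4; -0.0008 -0.0168 0 -5.5; -0.0011 -0.0198 0 -6.5; -0.0013 -0.0213 0 -7",
)

```text
t: 8.65
eef_pos: [0.471, -0.0251, 0.0343]
tool_rot: [0.0, -0.207, 0.978, 0.0]
contact_force: [0.1, 1.9, 0.2]
gripper_width: -0.003
grasp_force: 0.4
```

```bash
cat >> h.py <<'E'
def fine(p,ax):
    # template fit: wall top (high between mouths) + divider tops + rim, phase mod 60 by circular mean at 1 deg
    X,C=cloud(p); d=X[:,:2]-ax; r=np.hypot(*d.T); a=np.degrees(np.arctan2(d[:,1],d[:,0])); z=X[:,2]
    g=(r>.158)&(r<.180)&(abs(z-.042)<.006)
    for nm,m,off in (('wall',(abs(r-.145)<.006)&(z>.060)&(z<.076),30),('rim',g,0)):
        h=np.histogram(a[m],360,(-180,180))[0]; on=(h>0).astype(float)
        # group edges
        e=[(i-180,'up' if on[i] else 'dn') for i in range(360) if on[i]!=on[i-1]]
        w=on@np.exp(6j*np.radians(-179.5+np.arange(360)))
        print(nm,'phase',(np.degrees(np.angle(w))/6+off)%60,abs(w).round(1),[f'{x}{y}' for x,y in e][:40])
E
python3 - <<'E'
from h import *
go(.175,206.8,.035); print(bot.get_obs()['contact_force'])
for n in ('scene','side'):
    p=bot.read_camera(n); print(n); ax=measure(p); fine(p,ax); lm(p,['lampholder','pan','bay0']); save(p,n+'1')
    for m in bot.masks_of(p,'pan')[:1]:
        uv=np.argwhere(m['mask']); print('panmask',m['confidence'],len(uv),uv.min(0),uv.max(0))
E
```

```text
t 8.65 pos [ 0.471  -0.0251  0.0343] xang -156.11686629071747 cur r 0.17418251140868504 ang -155.899988796987 shift [ 0.0006 -0.0082 -0.0007] spin -2.9168662907175076
[0.1081 1.8857 0.206 ]
scene
rim z 0.0430755843626105
axis [0.6295 0.0466] 526 phases (bay middle mod 60) [(np.float64(50.4), np.int64(418), np.float64(22.9)), (np.float64(50.55), np.int64(1724), np.float64(12.3))]
pan 852 ((392.43798828125, 52.126441955566406), (172.78836059570312, 116.37724304199219), 72.67129516601562) dir 178.67041614264733 0.23711316323019507
wall phase 51.34891780808077 103.4 ['-171up', '-161dn', '-160up', '-146dn', '-111up', '-86dn', '-49up', '-36dn', '-35up', '-33dn', '-32up', '-26dn', '9up', '34dn', '68up', '93dn', '128up', '131dn', '132up', '134dn', '136up', '145dn', '146up', '148dn', '149up', '153dn']
rim phase 51.24714901324717 81.8 ['-166dn', '-160up', '-159dn', '-144up', '-112dn', '-91up', '-46dn', '-32up', '14dn', '28up', '74dn', '87up', '134dn', '148up']
lampholder [ 0.7642  0.3256 -0.003 ] 0.97 [333. 319.]
lampholder [0.5576 0.4531 0.0022] 0.75 [447. 309.]
lampholder [0.5386 0.0705 0.04
[... 915 characters left out ...]
phase 50.40845835187651 53.8 ['-165dn', '-159up', '-158dn', '-153up', '-105dn', '-103up', '-100dn', '-98up', '-94dn', '-92up', '-91dn', '-90up', '-46dn', '-32up', '12dn', '35up', '46dn', '47up', '49dn', '50up', '51dn', '58up', '66dn', '88up', '91dn', '150up', '152dn', '153up']
lampholder [0.7688 0.3214 0.0017] 0.67 [337. 170.]
lampholder [ 0.5535  0.4523 -0.0001] 0.63 [267. 165.]
lampholder [0.5389 0.0686 0.0395] 0.61 [306. 208.]
pan [0.3991 0.0547 0.0025] 0.71 [261. 233.]
pan [ 0.6263  0.0406 -0.0004] 0.56 [338. 219.]
bay0 [0.5949 0.1377 0.0412] 0.98 [314. 193.]
bay0 [0.6902 0.1201 0.0427] 0.84 [345. 189.]
bay0 [ 0.663  -0.0446  0.038 ] 0.74 [365. 220.]
panmask 0.94 1432 [214 241] [253 300]
```

```bash
cat > fit.py <<'E'
from h import *
from scipy.optimize import minimize
ax0=np.array([.6298,.0468]); S=8
def poly(p,pts): return np.array([px2(p,w) for w in pts],np.float32)
def px2(p,w):
    c=(p['camera_from_world']@np.append(w,1))[:3]*[1,-1,-1]
    K=np.array([[p['fx'],0,p['cx']],[0,p['fy'],p['cy']],[0,0,1]])
    return cv2.projectPoints(c.reshape(1,3),np.zeros(3),np.zeros(3),K,np.array(p['dist_coeffs']))[0].ravel()
def fit(n):
    p=bot.read_camera(n); im=cv2.imread(f'pics/{n}0.png').astype(int)
    blue=((im[...,0]>1.5*im[...,2]+12)&(im[...,0]>45)).astype(np.uint8)
    c=px2(p,[.397,.056,0]).astype(int); x0,y0=c-[60,45]; blue=blue[y0:y0+90,x0:x0+120]
    B=cv2.resize(blue*255,None,fx=S,fy=S,interpolation=cv2.INTER_LINEAR)>127
    def model(q):
        ax=ax0+np.array(q[1:3])/1000; f=np.radians(q[0]); u=np.array([np.cos(f),np.sin(f)]); v=np.array([-u[1],u[0]])
        M=np.zeros(B.shape,np.uint8)
        g=lambda P:(((poly(p,P)-[x0,y0]+.5)*S)).astype(np.int32)
        cv2.fillConvexPoly(M,cv2.convexHull(g([[*(ax+r*u+s*v),z] for r in(.195,.27) for s in(-.075,.075) for z in(0,.014)])),1)
        t=np.linspace(0,6.283,90)
        cv2.fillConvexPoly(M,cv2.convexHull(g([[ax[0]+.182*np.cos(a),ax[1]+.182*np.sin(a),z] for a in t for z in (.022,.042)])),0)
        return M>0
    def cost(q):
        M=model(q); return 1-(M&B).sum()/(M|B).sum()+ .0005*(q[1]**2+q[2]**2)
    s=minimize(cost,[177.5,0,0],method='Nelder-Mead',options=dict(initial_simplex=[[176,0,0],[179,0,0],[177,2,0],[177,0,2]]))
    print(n,s.x,s.fun,[(f,round(min(cost([f,a,b]) for a in(-2,0,2) for b in(-2,0,2)),3)) for f in (174,175,176,177,178,179,180)])
for n in('scene','side'): fit(n)
E
python3 fit.py
```

```text
scene [178.4651  -0.6741  -1.7061] 0.126993502552519 [(174, np.float64(0.305)), (175, np.float64(0.263)), (176, np.float64(0.223)), (177, np.float64(0.177)), (178, np.float64(0.135)), (179, np.float64(0.132)), (180, np.float64(0.154))]
side [177.7423   3.4105   0.2366] 0.3193862134886421 [(174, np.float64(0.357)), (175, np.float64(0.348)), (176, np.float64(0.34)), (177, np.float64(0.333)), (178, np.float64(0.331)), (179, np.float64(0.337)), (180, np.float64(0.356))]
```

Emit:
send_rows(
  deltas="-0.0001 -0.0046 0 -1.5; -0.0004 -0.0107 0 -3.5; -0.0007 -0.0153 0 -5; -0.0011 -0.0189 0 -6.2; -0.0012 -0.0204 0 -6.7",
)

```text
t: 9.75
eef_pos: [0.4805, -0.0439, 0.0343]
tool_rot: [0.0, -0.264, 0.965, 0.0]
contact_force: [-0.0, 1.1, 0.2]
gripper_width: 0.002
grasp_force: 0.4
```

Run:
```python
from h import *
go(.175,211,.035); print(bot.get_obs()['contact_force'])
for n in ('scene','side'):
    p=bot.read_camera(n); print(n); fine(p,measure(p))
```

```text
t 9.75 pos [ 0.4805 -0.0439  0.0343] xang -149.40741109357737 cur r 0.17440019074720228 ang -148.98925306326242 shift [ 0.0006  0.     -0.0007] spin -0.40741109357736605
[-0.0477  1.1298  0.1849]
scene
rim z 0.043092456264634316
axis [0.6298 0.0468] 527 phases (bay middle mod 60) [(np.float64(59.6), np.int64(420), np.float64(22.9)), (np.float64(58.53), np.int64(1755), np.float64(13.9))]
pan 907 ((387.998779296875, 53.04143524169922), (183.3798065185547, 115.4957275390625), 68.07389068603516) dir 178.52058778053026 0.24186170195032788
wall phase 58.38317848422844 105.1 ['-165up', '-157dn', '-156up', '-152dn', '-151up', '-139dn', '-104up', '-103dn', '-102up', '-79dn', '-43up', '-35dn', '-34up', '-29dn', '-28up', '-18dn', '16up', '41dn', '75up', '100dn', '135up', '148dn', '149up', '156dn', '157up', '161dn']
rim phase 57.97565774945368 83.1 ['-160dn', '-153up', '-152dn', '-138up', '-105dn', '-84up', '-39dn', '-25up', '21dn', '35up', '81dn', '93up', '94dn', '95up', '140dn', '155up']
side
rim z 0.04103112854690372
axis [0.6294 0.0478] 413 phases (bay middle mod 60) [(np.float64(59.67), np.
[... 171 characters left out ...]
44), 89.83570098876953) dir 178.30808109614 0.2082337481037804
wall phase 58.128274689200595 55.4 ['-147up', '-143dn', '-104up', '-78dn', '-45up', '-43dn', '-42up', '-41dn', '-34up', '-31dn', '-30up', '-29dn', '-28up', '-27dn', '-26up', '-24dn', '-23up', '-22dn', '-21up', '-20dn', '15up', '40dn', '76up', '83dn', '85up', '86dn', '87up', '88dn', '157up', '158dn', '160up', '161dn']
rim phase 0.16601913258709178 53.3 ['-158dn', '-152up', '-151dn', '-146up', '-96dn', '-95up', '-93dn', '-90up', '-89dn', '-88up', '-87dn', '-85up', '-39dn', '-26up', '18dn', '42up', '52dn', '61up', '62dn', '63up', '65dn', '66up', '74dn', '123up', '125dn', '126up', '127dn', '128up', '134dn', '135up', '142dn', '155up']
```

The tray is at about 178.1°, matching the front at about 178°. I'll back off into the notch gap, then lift.

Emit:
send_rows(
  deltas="0 0.003 0 1; 0 0.006 0 2; -0.0002 0.009 0 3; -0.0002 0.009 0 3",
)

```text
t: 10.25
eef_pos: [0.4755, -0.0348, 0.0343]
tool_rot: [-0.0, -0.238, 0.971, 0.0]
contact_force: [-0.5, 0.1, 1.4]
gripper_width: -0.001
grasp_force: 0.0
```

Emit:
send_rows(
  deltas="0 0 -0.02 0; 0 0 -0.05 0; 0 0 -0.085 0; 0 0 -0.12 0; 0 0 -0.155 0",
)

```text
t: 10.75
eef_pos: [0.4755, -0.0355, 0.1907]
tool_rot: [-0.0, -0.238, 0.971, 0.0]
contact_force: [1.5, -0.3, -0.6]
gripper_width: 0.001
grasp_force: 0.0
```

Run:
```python
from h import *
go(.35,150,.2)
```

```text
t 10.75 pos [ 0.4755 -0.0355  0.1907] xang -152.41760128337336 cur r 0.17467048824705927 ang -152.20400629764413 shift [ 0.013   0.2961 -0.0093] spin 57.58239871662664
```

Emit:
send_rows(
  deltas="0.018 -0.035 -0.01 0; 0.037 -0.07 -0.02 0; 0.055 -0.105 -0.03 0; 0.074 -0.14 -0.04 0; 0.093 -0.177 -0.05 0",
)

```text
t: 11.25
eef_pos: [0.4749, -0.2367, 0.2398]
tool_rot: [0.0, -0.239, 0.971, -0.0]
contact_force: [0.4, -0.7, 0.4]
gripper_width: 0.002
grasp_force: 0.0
```

Emit:
send_rows(
  deltas="0 0 0 0; 0 0 0 0; 0 0 0 0",
)

```text
t: 11.55
eef_pos: [0.4752, -0.2342, 0.2389]
tool_rot: [-0.0, -0.239, 0.971, 0.0]
contact_force: [0.0, -0.0, 0.3]
gripper_width: -0.003
grasp_force: 0.0
```

Run:
```python
from h import *
go(.175,211,.035)
for n in ('scene','side'):
    p=bot.read_camera(n); print(n); ax=measure(p); fine(p,ax); lm(p,['pan','lampholder','screwdriver','pliers','tapemeasure'])
    if n=='scene':
        im=cv2.cvtColor(p['img'],4).copy()
        big=cv2.resize(im[140:290,230:430],None,fx=4,fy=4,interpolation=cv2.INTER_CUBIC)
        for f,c in ((177,(0,255,255)),(178,(0,255,0)),(179,(0,0,255))):
            e=[(px(p,[ax[0]+r*np.cos(np.radians(f)),ax[1]+r*np.sin(np.radians(f)),z])-[230,140])*4 for r,z in ((.15,.042),(.27,.014))]
            cv2.line(big,*[tuple(map(int,x)) for x in e],c,1)
        cv2.imwrite('pics/fin.png',big)
```

```text
t 11.55 pos [ 0.4752 -0.2342  0.2389] xang -152.34651886193876 cur r 0.3200732712469417 ang -118.91628922890952 shift [-0.0925  0.1659  0.204 ] spin -3.346518861938762
scene
rim z 0.04308747716902178
axis [0.6297 0.0467] 527 phases (bay middle mod 60) [(np.float64(58.77), np.int64(418), np.float64(22.6)), (np.float64(58.46), np.int64(1736), np.float64(14.9))]
pan 906 ((389.4311218261719, 51.91974639892578), (183.60830688476562, 115.19257354736328), 69.24388122558594) dir 178.75342565779502 0.24033548316836725
wall phase 58.4823677151157 104.1 ['-165up', '-139dn', '-104up', '-103dn', '-102up', '-93dn', '-92up', '-78dn', '-43up', '-34dn', '-33up', '-30dn', '-28up', '-18dn', '16up', '41dn', '75up', '100dn', '134up', '136dn', '137up', '139dn', '140up', '141dn', '142up', '152dn', '153up', '160dn']
rim phase 58.15142245830523 84.3 ['-159dn', '-138up', '-106dn', '-84up', '-38dn', '-24up', '20dn', '35up', '81dn', '95up', '141dn', '155up']
pan [ 0.4025  0.0578 -0.0008] 0.94 [377. 191.]
pan [0.6802 0.1322 0.0432] 0.73 [312. 234.]
pan [0.5844 0.1273 0.0396] 0.26 [342. 218.]
lampholder [0.5587 0
[... 1101 characters left out ...]
7dn', '138up', '140dn']
rim phase 57.522995838843926 60.8 ['-158dn', '-145up', '-98dn', '-96up', '-94dn', '-91up', '-90dn', '-85up', '-40dn', '-25up', '-7dn', '-6up', '-5dn', '-4up', '19dn', '43up', '48dn', '96up', '123dn', '124up', '142dn', '156up']
pan [0.3969 0.0559 0.0024] 0.6 [260. 233.]
lampholder [0.5376 0.0553 0.0388] 0.97 [308. 211.]
lampholder [ 0.5572  0.4531 -0.0022] 0.75 [268. 166.]
lampholder [0.7303 0.0442 0.0452] 0.71 [369. 197.]
screwdriver [ 0.5718  0.3662 -0.0005] 0.66 [281. 175.]
pliers [ 0.5468 -0.276  -0.0033] 0.86 [371. 299.]
pliers [0.726  0.0453 0.0438] 0.59 [368. 198.]
pliers [0.5824 0.131  0.0394] 0.36 [311. 195.]
tapemeasure [0.3852 0.2211 0.0034] 0.61 [239. 205.]
```

View pics/fin.png

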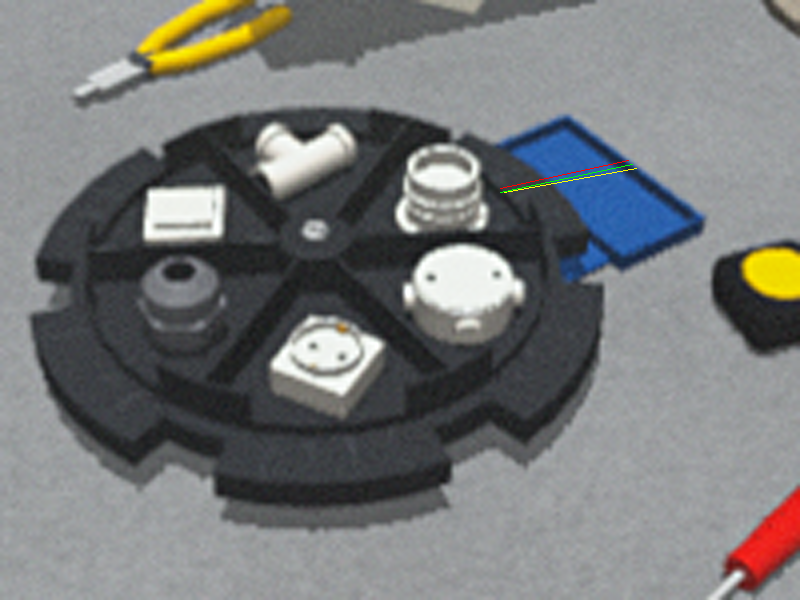

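The final crop shows the lampholder at (443,190) facing the pan (600,190), and the tools have not moved. As a last check I'll back-project the pan's outer corners.

Run:
```python
from h import *
p=bot.read_camera('scene'); K=np.array([[p['fx'],0,p['cx']],[0,p['fy'],p['cy']],[0,0,1]])
T=np.linalg.inv(p['camera_from_world']); W=[]
for u in ((372,169.5),(405.7,195),(385.7,207.5)):
    n=cv2.undistortPoints(np.array([[u]]),K,np.array(p['dist_coeffs'])).ravel()
    d=T[:3,:3]@[n[0],-n[1],-1]; o=T[:3,3]; W.append((o+d*(.013-o[2])/d[2])[:2])
a,b,c=W; m=(a+b)/2-[.6297,.0467]; e=a-b; g=b-c
print(W,np.hypot(*e),'mid',np.hypot(*m),np.degrees(np.arctan2(m[1],m[0])),'normal',np.degrees(np.arctan2(e[1],e[0]))%180+90,'side',np.degrees(np.arctan2(g[1],g[0])),np.hypot(*g))
```

```text
[array([ 0.3579, -0.0146]), array([0.3636, 0.1321]), array([0.4449, 0.1386])] 0.1467869471468015 mid 0.2692276265986925 177.42934998481113 normal 177.74972945372468 side -175.4455547273857 0.08155887106229255
```

```bash
python3 -c "
from station import bot
print(bot.hand_in())"
```

```text
the job is handed in; nothing more can be done
None
```

The lampholder's bay now faces the pick-out pan, within about 1° by my measurements; the fittings are still in their bays, the tools are where they were, the hand is clear of everything, and the job is handed in.

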